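Rock the sorting gate over and feed the grinding balls to the other tray

TASK

The yellow seesaw gate of the ball sorter is tipped to feed the left-hand chute and its grey tray. With your fingertips press its raised right end down until the gate has gone fully over, so that it feeds the right-hand chute; only then push the red stop slide all the way across to the left, so that the three white grinding balls roll down by themselves into the blue tray. Do not touch the balls with the robot, leave everything else on the bench where it is, and leave the gate over and the slide open.

Things in the scene. Friction and masses are not known exactly. Their poses are not given: they have to be found in the camera images.
- sorter: Fixed ball sorter, grey base 414 mm wide (y), x -50 to +162 mm. Origin: underside, below the gate's pivot. x to the rear, y left, z up; turned up to 0.25 rad. An aluminium feed lane (34 mm wide, floor 105 to 124 mm high, walls 22 mm higher) slopes from the rear (x 150) down to the gate (x 20). Chutes lead from the gate's ends to open trays: grey at +y, blue at -y.
- blue_tray (a point): Middle of the floor of the blue tray, which is 66 mm (y) by 74 mm (x) inside, its rim 53 mm above the bench.
- gate (a joint): Tilt of the yellow seesaw gate, rad: a trough 160 mm long across the sorter, on a level pivot along the sorter's x axis, 75 mm above the bench. -0.3 = left end fully down (feeds the grey tray), +0.3 = right end fully down (feeds the blue tray), at both ends against rubber stops. Light friction holds it where it is left; about 1 N on a pad moves it.
- right_pad (a point): Centre of the top of the black rubber finger pad (36 x 32 mm) on a yellow tab at the robot's side of the gate's right end; 47 mm in front of and 68 mm to the right of the pivot. It is about 100 mm above the bench when raised (gate at -0.3) and about 60 mm when fully down (gate at +0.3); it moves on an arc about the pivot.
- left_pad (a point): The same pad on the gate's left end.
- stop (a joint): Travel of the red stop slide, m: 0 to 0.005 = blade across the feed lane, holding the balls back; it slides along the sorter's +y (to the left) and 0.040 = fully open against its end. The blade leaves the lane completely from 0.033. Friction of about 1.5 N, stays where it is left.
- stop_post (a point): Centre of the top of the upright red post (round, 16 mm diameter, 57 mm tall, top about 179 mm above the bench, lower end 122 mm) on the right end of the stop slide; 82 mm to the right of the lane's middle when shut, 42 mm when open. Push its right side to the left. A red bar (10 mm high, 139 to 149 mm above the bench) runs from it to the lane.
- ball_1_center (a point): Centre of the first white ceramic grinding ball, 20 mm diameter, about 20 to 33 g, in the feed lane behind the red blade.
- ball_2_center (a point): Centre of the second such ball, behind the first.
- ball_3_center (a point): Centre of the third such ball, behind the second.
- timer: Bystander: small white timer, 66 x 62 x 21 mm, on the bench; origin at its underside.
- scoop: Bystander: green scoop, 28 x 130 x 8 mm, on the bench; origin at its underside.
- jar_cap_1: Bystander: dark red screw cap, 46 mm diameter, 18 mm high, on the bench; origin at its underside.
- reagent_bottle_2: Bystander: small amber dropper bottle, 32 mm diameter, 96 mm tall, on the bench; origin at its underside.

How it is judged:
By the outcome, as a careful person would: the job done as asked, in the order asked, and still so for the second after the job is handed in, with the robot touching nothing.
It also fails if it takes over 38 s, if anything falls off the work surface, if the arm or the gripper's body presses on something with over 40 N, if the wrist force passes 120 N, or if a joint passes its speed limit or range.

ROBOT

A 6-joint arm with a two-finger parallel gripper is mounted at the origin on a cart in front of the work surface, level with it; the furniture and walls round the work are solid. World frame = base frame: x ahead of the robot, y to its left, z up, the work surface at z = 0. Lengths are in mm, angles in rad, forces in N, time in s.
With the tool pointing down it reaches from about 300 to 750 mm from the base axis. Payload 8.5 kg.
Tool frame: the origin (TCP) lies between the finger pads; the fingertips stand 19 mm ahead of it and the grasp point (between the pads) is the TCP (env.tip_reach is the distance from the TCP to the fingertips, in mm); z points along the fingers, y is the line along which they close (so a half turn about z gives the same grasp; the last joint's range is limited). The gripper opens to 88 mm and grips with 3 to 60 N. Pads are 18 mm wide; open, the fingers measure 123 mm over their backs; the gripper's body (75 mm by 187 mm) begins 45 mm behind the grasp point.
Start: joints at [1.073, 0.381, 1.297, -0, 1.464, -0.215], TCP at [153.467, 528.137, 257.748] pointing down, gripper open.
Joint ranges: [-3.11, 3.11], [-0.89, 2.33], [0.22, 2.48], [-1.42, 4.56], [0.17, 2.85], [-2.88, 2.88]. Speed limits (rad/s): [2.39, 2.39, 3.14, 3.14, 3.14, 3.14].

INTERFACE

Orientations are given as a unit quaternion [w, x, y, z].
In Python, from cell import env gives the robot as it stands.
- The arm moves only by the tool jog_arm, never from a script. Its argument "rows" is a list of rows, each an object with "travel": the shift along the tool's x, y, z in mm, a list of three; "spin": the turn about the tool's z in rad. In form: [{"travel": [x, y, z], "spin": spin}, ...]. A call has exactly 10 rows; each row is the pose to reach, as a shift and turn from the pose commanded when the call began, along the tool's axes at that moment; what a row does not reach only later rows make up. A row lasts 1/12 s, in which the tool goes at most 41.7 mm and 7.16 degrees, less where a joint would pass 70% of its speed; a pose out of reach is approached as far as the arm can. A call with a gripper value outside its range is refused whole. "hand" is the closure, from 0 (fully open) to 1 (shut), set as the call begins (left out, the last holds). The fingers move at their own pace and stop on an object; the grip force is fixed at half the most. Time passes only in rows, so rows that repeat a pose let the fingers close, or fill a call up. It gives the time, the measured TCP pose, the force, the opening and the grip force at its end, in the units of the state.
- env.sense(): the state, without advancing time (a new reading comes with each control period).
- env.capture(name): name is "scene" or "top" or "wrist"; returns a dict with "pixels" (480x640x3 uint8, blue, green, red), "K" (3x3 intrinsics, pixels), "R" (3x3) and "t" (3): a world point X has camera coordinates R X + t; the wrist camera has in their place "T_tool_cam" (4x4, takes a point from camera to tool coordinates, whose origin is the TCP and whose axes are the flange's). Camera axes: x right, y down, z forward; pixel columns grow to the right and rows downward; lengths in mm; the calibration is good to about 2 mm. A picture is of the moment at which its call begins: read the wrist's pose just before it. There is no depth.
- env.close_job(): hands the job in; it is judged then, once.
The state is a dict: "time_s": time; "joints": joint angles; "qd": joint speeds; "joint_efforts": joint torques, N m; "tool_pos": TCP position; "tcp_rot": TCP orientation; "wrist_force": force on the tool from outside, world axes, zero at the start; "torque": the same for the moment, N m; "grip_width": finger opening in mm; "grasp_force": force on a finger pad.
Only numpy, scipy, OpenCV 4.12 (cv2) and the standard library are available. Lean on these libraries where they do the work, as an engineer would, in place of code of your own. Each camera call takes 0.05 s, during which the arm holds its last target. There are 200 camera calls.

## Working session

There is one attempt and no reset: what is moved stays moved. The work goes in short steps, Python scripts to look and compute and a tool call to move; the robot and the scene stay as the last step left them, time stands still between calls to the robot, and variables do not carry over. Pictures are saved under pics/ and viewed, at most 10 in all, crops included, and the job is handed in when it is done.

Besides the shell and the picture viewer there is one more tool, called after "Call:" as name([rows], argument=value, ...), one row to a line, values as JSON. jog_arm: Moves the arm, as the interface text tells. Its arguments: {"type":"object","properties":{"rows":{"type":"array","items":{"type":"object","properties":{"travel":{"type":"array","items":{"type":"number"}},"spin":{"type":"number"}}}},"hand":{"type":"number"}},"required":["rows"]}

```bash
mkdir -p pics
python3 - <<'E'
from cell import env
import cv2,pickle
s=env.sense();print(s)
d={}
for n in("scene","top"):
    c=env.capture(n);d[n]=c;cv2.imwrite(f"pics/{n}0.png",c["pixels"]);print(n,c["K"],c["R"],c["t"])
pickle.dump(d,open("c0.pkl","wb"))
E
```

```text
{'time_s': 0.0, 'joints': array([ 1.07268088e+00,  3.81232241e-01,  1.29825773e+00, -4.25535246e-06,
        1.46360815e+00, -2.15297742e-01]), 'qd': array([ 0.00022152, -0.00209783,  0.00093863,  0.00063709,  0.00042777,
       -0.00053099]), 'joint_efforts': array([ 4.84104949e-04, -4.37931991e+01, -2.24554539e+01,  7.13467947e-02,
        3.53134959e-02, -1.32265436e-04]), 'tool_pos': array([153.36307274, 527.92277063, 257.11931218]), 'tcp_rot': array([-2.60865356e-04,  1.40937778e-01,  9.90018170e-01, -7.06090233e-04]), 'wrist_force': array([0.07908039, 0.21315768, 1.17103095]), 'torque': array([ 0.03120434, -0.01765479, -0.07735693]), 'grasp_force': 0.0, 'grip_width': 88.1896152712259}
scene [[494.58152157   0.         323.52708195]
 [  0.         494.58152157 236.33369647]
 [  0.           0.           1.        ]] [[ 0.90307606 -0.42942389  0.00698273]
 [-0.30149599 -0.64545574 -0.70177422]
 [ 0.30586565  0.63165023 -0.71236521]] [-434.01722835  318.82351642 1086.1792377 ]
top [[551.27197909   0.         313.53882901]
 [  0.         551.27197909 248.7626186 ]
 [  0.           0.           1.        ]] [[-0.00976908 -0.99990694  0.00952263]
 [-0.99686822  0.00899115 -0.07856787]
 [ 0.07847494 -0.01026034 -0.99686329]] [  79.71446091  528.9361551  1344.00022728]
```

View pics/scene0.png

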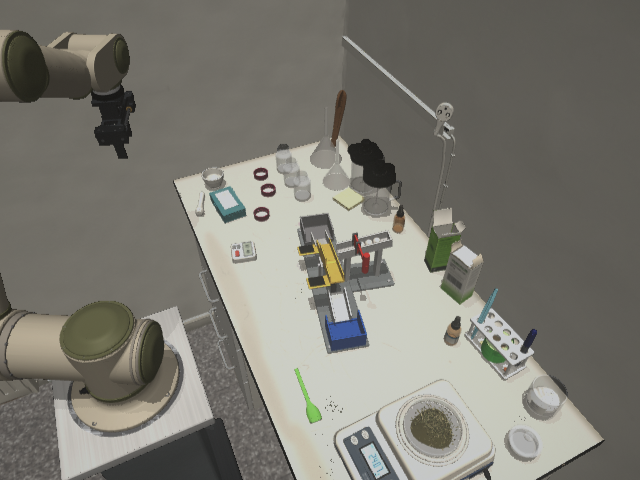

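View pics/top0.png

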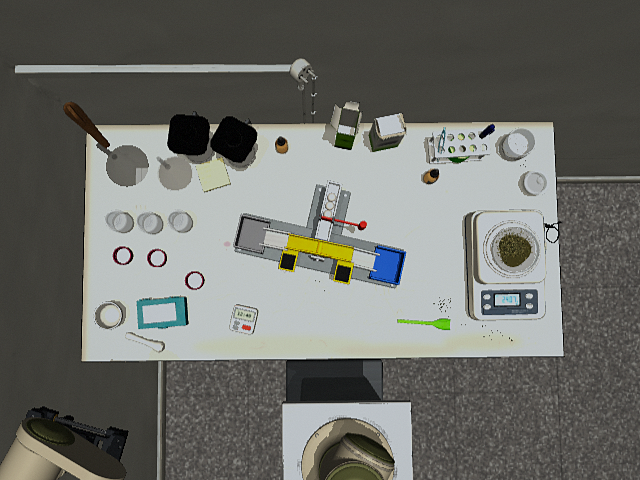

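Top view: right pad about (343,273), left pad (288,261), post top (362,225), blue tray (389,267). I'll zoom in to refine these.

```bash
cat > h.py <<'E'
import numpy as np
def back(c,u,v,z):
    K,R,t=c["K"],c["R"],c["t"]; d=R.T@np.linalg.solve(K,[u,v,1.]); o=-R.T@t
    return o+d*(z-o[2])/d[2]
E
python3 - <<'E'
import pickle,cv2,numpy as np
from h import back
d=pickle.load(open("c0.pkl","rb"));c=d["top"]
cv2.imwrite("pics/crop.png",cv2.resize(c["pixels"][170:300,225:415],None,fx=4,fy=4,interpolation=cv2.INTER_CUBIC))
for n,u,v,z in(("rp",343,273,100),("lp",288,261,60),("post",362,225,179)):print(n,back(c,u,v,z))
E
```

```text
rp [466.29535176   7.66194269 100.        ]
lp [497.66671574 136.67381903  60.        ]
post [568.55679325 -30.54999265 179.        ]
```

View pics/crop.png

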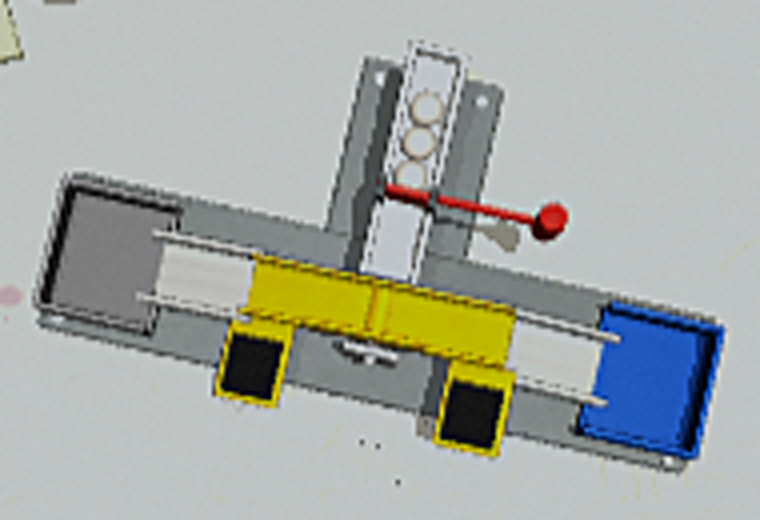

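Crop shows right pad at crop (472,413), left pad (252,367), post top (553,216), with three balls behind the blade. The fit gives yaw ≈ -0.239 and origin ≈ (528,61). The pad spacing of 133 mm (expected about 130) and post y of about -80 both agree with the given sizes. Moving toward the right pad with the hand closed.

Call:
jog_arm([
  {"travel": [-20, -18, 0], "spin": -0.044},
  {"travel": [-48, -44, 0], "spin": -0.044},
  {"travel": [-77, -71, 0], "spin": -0.044},
  {"travel": [-106, -98, 0], "spin": -0.044},
  {"travel": [-135, -125, 0], "spin": -0.044},
  {"travel": [-164, -152, 0], "spin": -0.044},
  {"travel": [-193, -178, 0], "spin": -0.044},
  {"travel": [-222, -205, 0], "spin": -0.044},
  {"travel": [-251, -232, 0], "spin": -0.044},
  {"travel": [-280, -259, 0], "spin": -0.044},
], hand=1)

```text
time_s: 0.93
tool_pos: [350.4, 199.5, 257.7]
tcp_rot: [-0.0, 0.119, 0.993, 0.0]
wrist_force: [1.3, 0.5, 0.4]
grip_width: 23.9
grasp_force: 0.0
```

Call:
jog_arm([
  {"travel": [-25, -25, 0]},
  {"travel": [-50, -50, 0]},
  {"travel": [-75, -75, 5]},
  {"travel": [-100, -100, 15]},
  {"travel": [-123, -123, 25]},
  {"travel": [-142, -143, 35]},
  {"travel": [-153, -154, 45]},
  {"travel": [-158, -159, 52]},
  {"travel": [-158, -159, 57]},
  {"travel": [-158, -159, 57]},
])

```text
invalid input
```

Run:
```python
from cell import env
import cv2,pickle,numpy as np
s=env.sense();c=env.capture("wrist");print(s["tool_pos"],s["tcp_rot"],s["wrist_force"],c["K"],c["T_tool_cam"])
img=c["pixels"]
T=np.linalg.inv(c["T_tool_cam"])
# predicted pad centre/fingertip in image
for n,p in(("pad",[0,0,100]),("tip",[0,0,19])):
    q=T@np.r_[p,1]; print(n,(c["K"]@q[:3])[:2]/q[2])
pickle.dump((s,c),open("w1.pkl","wb"));cv2.imwrite("pics/w1.png",img)
```

```text
[350.42667167 199.49605631 257.71495184] [-6.06343420e-05  1.19040034e-01  9.92889453e-01  8.20239801e-06] [1.31222355 0.48689963 0.40095494] [[382.69739485   0.         322.16018954]
 [  0.         382.69739485 238.98929353]
 [  0.           0.           1.        ]] [[ 6.06010558e-05 -9.48592614e-01 -3.16499684e-01  8.15309477e+01]
 [ 9.99999547e-01 -2.43194660e-04  9.20360119e-04  4.18813925e-01]
 [-9.50017844e-04 -3.16499596e-01  9.48592169e-01 -1.26243130e+02]
 [ 0.00000000e+00  0.00000000e+00  0.00000000e+00  1.00000000e+00]]
pad [321.14351742 248.11656555]
tip [320.84600135 312.38036046]
```

View pics/w1.png

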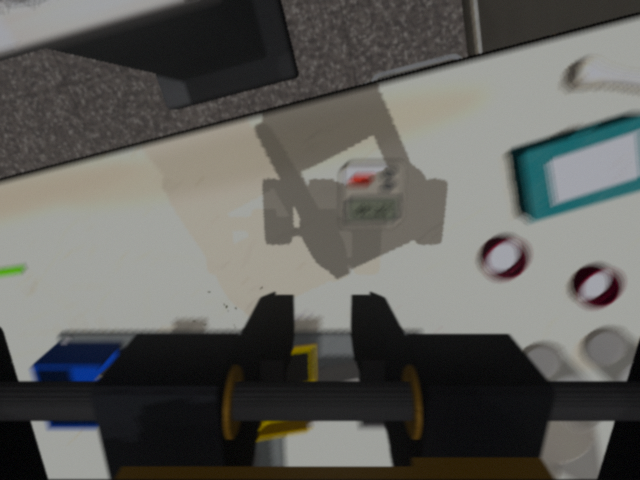

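The move was refused because every row needs a spin value. The wrist picture shows only the bench and timer (370,190), so it isn't of use here. Resending.

Call:
jog_arm([
  {"travel": [-25, -25, 0], "spin": 0},
  {"travel": [-50, -50, 0], "spin": 0},
  {"travel": [-75, -75, 5], "spin": 0},
  {"travel": [-100, -100, 15], "spin": 0},
  {"travel": [-123, -123, 25], "spin": 0},
  {"travel": [-142, -143, 35], "spin": 0},
  {"travel": [-153, -154, 45], "spin": 0},
  {"travel": [-158, -159, 52], "spin": 0},
  {"travel": [-158, -159, 57], "spin": 0},
  {"travel": [-158, -159, 57], "spin": 0},
])

```text
time_s: 1.82
tool_pos: [465.2, 10.0, 199.8]
tcp_rot: [-0.001, 0.119, 0.993, 0.0]
wrist_force: [-0.4, 0.2, -1.2]
grip_width: 0.2
grasp_force: 0.0
```

Run:
```python
from cell import env
import cv2,pickle,numpy as np
s=env.sense();c=env.capture("wrist");c2=env.capture("scene");print(s["tool_pos"],s["tcp_rot"],s["wrist_force"],s["grip_width"])
T=np.linalg.inv(c["T_tool_cam"])
for n,p in(("under tip at z100",[0,0,s["tool_pos"][2]-100]),):
    q=T@np.r_[p,1]; print(n,(c["K"]@q[:3])[:2]/q[2])
a=cv2.resize(c["pixels"],(400,300));b=cv2.resize(c2["pixels"][170:360,240:440],(400,380))
o=np.zeros((380,800,3),np.uint8);o[:300,:400]=a;o[:,400:]=b;cv2.imwrite("pics/w2.png",o)
```

```text
[465.22941504  10.0461231  199.83076161] [-1.15566343e-03  1.19133693e-01  9.92877523e-01  2.28214075e-04] [-0.35137293  0.23320701 -1.15219751] 0.24075031128231072
under tip at z100 [321.14277807 248.20451058]
```

View pics/w2.png

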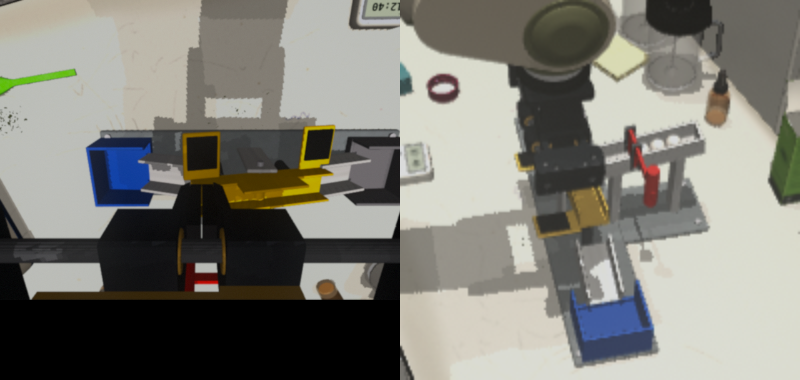

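The wrist view shows the right pad at full-scale (322,248), against a predicted (321,248), so it is aligned. Descending.

Call:
jog_arm([
  {"travel": [0, 0, 15], "spin": 0},
  {"travel": [0, 0, 35], "spin": 0},
  {"travel": [0, 0, 55], "spin": 0},
  {"travel": [0, 0, 68], "spin": 0},
  {"travel": [0, 0, 75], "spin": 0},
  {"travel": [0, 0, 81], "spin": 0},
  {"travel": [0, 0, 87], "spin": 0},
  {"travel": [0, 0, 93], "spin": 0},
  {"travel": [0, 0, 99], "spin": 0},
  {"travel": [0, 0, 104], "spin": 0},
])

```text
time_s: 2.75
tool_pos: [466.2, 9.4, 96.6]
tcp_rot: [0.0, 0.119, 0.993, -0.0]
wrist_force: [-0.1, -0.8, 1.2]
grip_width: 0.4
grasp_force: 0.7
```

Call:
jog_arm([
  {"travel": [0, 0, 3], "spin": 0},
  {"travel": [0, 0, 6], "spin": 0},
  {"travel": [0, 0, 8], "spin": 0},
  {"travel": [0, 0, 10], "spin": 0},
  {"travel": [0, 0, 11], "spin": 0},
  {"travel": [0, 0, 12], "spin": 0},
  {"travel": [0, 0, 12], "spin": 0},
  {"travel": [0, 0, 13], "spin": 0},
  {"travel": [0, 0, 13], "spin": 0},
  {"travel": [0, 0, 13], "spin": 0},
])

```text
time_s: 3.58
tool_pos: [465.9, 9.4, 83.7]
tcp_rot: [-0.0, 0.119, 0.993, -0.0]
wrist_force: [0.2, 0.1, 1.4]
grip_width: 0.4
grasp_force: 0.1
```

Call:
jog_arm([
  {"travel": [0, 0, 1], "spin": 0},
  {"travel": [0, 0, 1], "spin": 0},
  {"travel": [0, 0, 2], "spin": 0},
  {"travel": [0, 0, 2], "spin": 0},
  {"travel": [0, 0, 3], "spin": 0},
  {"travel": [0, 0, 3], "spin": 0},
  {"travel": [0, 0, 3], "spin": 0},
  {"travel": [0, 0, 3], "spin": 0},
  {"travel": [0, 0, 3], "spin": 0},
  {"travel": [0, 0, 3], "spin": 0},
])

```text
time_s: 4.42
tool_pos: [466.2, 9.5, 82.5]
tcp_rot: [0.001, 0.119, 0.993, -0.0]
wrist_force: [-6.1, 1.9, 25.2]
grip_width: 0.1
grasp_force: 11.7
```

25 N at tip z ≈ 63, so the gate is against its stop. Retreat, then go to the right of the post.

Call:
jog_arm([
  {"travel": [0, 0, -15], "spin": 0},
  {"travel": [0, 0, -45], "spin": 0},
  {"travel": [0, 0, -80], "spin": 0},
  {"travel": [0, -10, -110], "spin": 0},
  {"travel": [-10, -30, -125], "spin": 0},
  {"travel": [-35, -50, -125], "spin": 0},
  {"travel": [-65, -61, -125], "spin": 0},
  {"travel": [-95, -61, -125], "spin": 0},
  {"travel": [-108, -61, -125], "spin": 0},
  {"travel": [-111, -61, -125], "spin": 0},
])

```text
time_s: 5.25
tool_pos: [560.9, -77.0, 205.0]
tcp_rot: [-0.0, 0.119, 0.993, 0.0]
wrist_force: [-0.7, -0.2, 0.2]
grip_width: 0.2
grasp_force: 0.0
```

Run:
```python
from cell import env
import cv2,pickle,numpy as np
s=env.sense();c=env.capture("wrist");c2=env.capture("scene");c3=env.capture("top");print(s["tool_pos"],s["wrist_force"])
a=cv2.resize(c["pixels"],(400,300));b=cv2.resize(c2["pixels"][170:360,240:440],(400,380));e=c3["pixels"][180:290,225:425]
o=np.zeros((600,800,3),np.uint8);o[:300,:400]=a;o[:380,400:]=b;o[380:600,400:]=cv2.resize(e,(400,220));cv2.imwrite("pics/w3.png",o)
```

```text
[560.89217411 -76.96971295 204.96051148] [-0.70912646 -0.22182422  0.16923009]
```

View pics/w3.png

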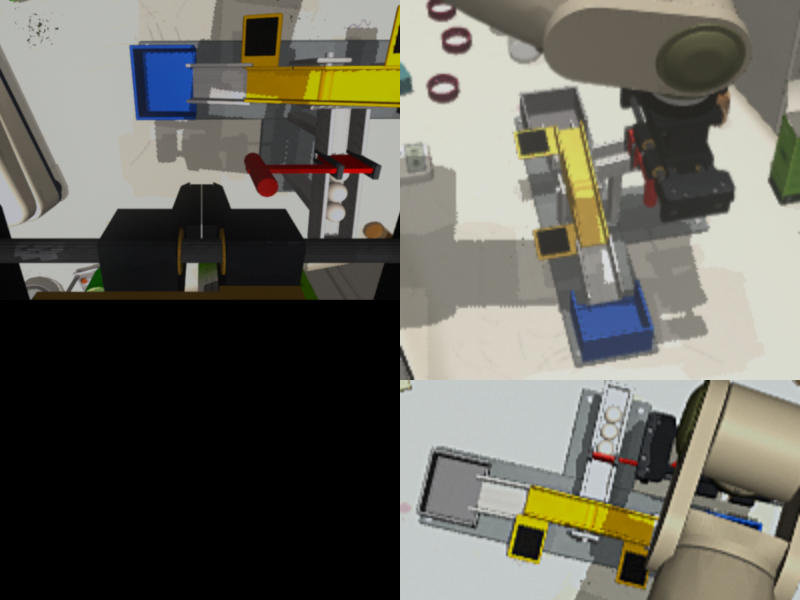

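The gate is over: the left pad is raised and the right end is down at the blue chute. In the wrist view the post top is near full-scale (425,297). Checking that against the prediction.

Run:
```python
import pickle,numpy as np
s,c=pickle.load(open("w1.pkl","rb"));T=np.linalg.inv(c["T_tool_cam"])
for p in([0,44,26],[10,44,26],[-10,44,26],[0,44,83],[0,0,19],[0,17,19]):
    q=T@np.r_[p,1.]; print(p,(c["K"]@q[:3])[:2]/q[2])
```

```text
[0, 44, 26] [419.78166868 304.49683271]
[10, 44, 26] [421.63212043 284.01218635]
[-10, 44, 26] [417.99875773 324.23379716]
[0, 44, 83] [396.15991235 257.931628  ]
[0, 0, 19] [320.84600135 312.38036046]
[0, 17, 19] [360.61385865 312.36367013]
```

Good agreement, with the post about 4 mm toward tool +x. Descend beside it and start the push.

Call:
jog_arm([
  {"travel": [4, 0, 12], "spin": 0},
  {"travel": [4, 0, 26], "spin": 0},
  {"travel": [4, 0, 36], "spin": 0},
  {"travel": [4, 5, 37], "spin": 0},
  {"travel": [4, 12, 37], "spin": 0},
  {"travel": [4, 18, 37], "spin": 0},
  {"travel": [4, 24, 37], "spin": 0},
  {"travel": [4, 29, 37], "spin": 0},
  {"travel": [4, 34, 37], "spin": 0},
  {"travel": [4, 38, 37], "spin": 0},
])

```text
time_s: 6.23
tool_pos: [564.8, -37.7, 169.2]
tcp_rot: [0.0, 0.119, 0.993, -0.0]
wrist_force: [-0.2, -2.0, 1.5]
grip_width: 0.5
grasp_force: 0.9
```

Call:
jog_arm([
  {"travel": [0, 3, 0], "spin": 0},
  {"travel": [0, 6, 0], "spin": 0},
  {"travel": [0, 9, 0], "spin": 0},
  {"travel": [0, 12, 0], "spin": 0},
  {"travel": [0, 15, 0], "spin": 0},
  {"travel": [0, 18, 0], "spin": 0},
  {"travel": [0, 20, 0], "spin": 0},
  {"travel": [0, 22, 0], "spin": 0},
  {"travel": [0, 22, 0], "spin": 0},
  {"travel": [0, 22, 0], "spin": 0},
])

```text
time_s: 7.07
tool_pos: [569.6, -16.6, 168.6]
tcp_rot: [-0.0, 0.119, 0.993, 0.0]
wrist_force: [-0.6, -0.0, -0.4]
grip_width: 0.7
grasp_force: 0.0
```

Call:
jog_arm([
  {"travel": [0, 1, 0], "spin": 0},
  {"travel": [0, 2, 0], "spin": 0},
  {"travel": [0, 3, 0], "spin": 0},
  {"travel": [0, 3, 0], "spin": 0},
  {"travel": [0, 4, 0], "spin": 0},
  {"travel": [0, 4, 0], "spin": 0},
  {"travel": [0, 5, 0], "spin": 0},
  {"travel": [0, 5, 0], "spin": 0},
  {"travel": [0, 5, 0], "spin": 0},
  {"travel": [0, 5, 0], "spin": 0},
])

```text
time_s: 7.9
tool_pos: [570.3, -14.3, 168.7]
tcp_rot: [-0.001, 0.12, 0.993, -0.002]
wrist_force: [-5.1, -14.5, 1.0]
grip_width: 0.7
grasp_force: 7.3
```

15 N, against the end stop. Back off to the right, then up and clear of the view.

Call:
jog_arm([
  {"travel": [0, -6, 0], "spin": 0},
  {"travel": [0, -20, 0], "spin": 0},
  {"travel": [0, -40, 0], "spin": 0},
  {"travel": [0, -60, -10], "spin": 0},
  {"travel": [0, -75, -40], "spin": 0},
  {"travel": [0, -95, -70], "spin": 0},
  {"travel": [0, -120, -80], "spin": 0},
  {"travel": [0, -150, -80], "spin": 0},
  {"travel": [0, -170, -80], "spin": 0},
  {"travel": [0, -180, -80], "spin": 0},
])

```text
time_s: 8.73
tool_pos: [527.8, -188.8, 248.8]
tcp_rot: [0.0, 0.12, 0.993, 0.0]
wrist_force: [-0.7, 0.9, -0.1]
grip_width: 0.6
grasp_force: 0.0
```

Run:
```python
from cell import env
import cv2,numpy as np
s=env.sense();c=env.capture("wrist");c2=env.capture("scene");c3=env.capture("top");print(s["time_s"],s["tool_pos"],s["wrist_force"])
a=cv2.resize(c["pixels"],(400,300));b=cv2.resize(c2["pixels"][170:360,240:440],(400,380));e=c3["pixels"][180:290,225:425]
o=np.zeros((600,800,3),np.uint8);o[:300,:400]=a;o[:380,400:]=b;o[380:600,400:]=cv2.resize(e,(400,220));o[300:600,:400]=cv2.resize(c3["pixels"],(400,300));cv2.imwrite("pics/w4.png",o)
```

```text
8.7333 [ 527.80258316 -188.82789171  248.82294104] [-0.69817619  0.88929937 -0.11493765]
```

View pics/w4.png

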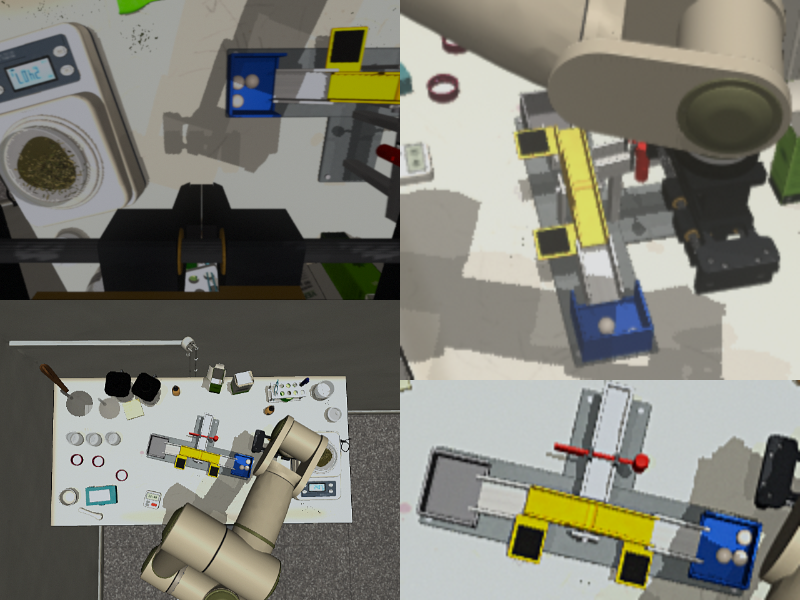

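All three balls are in the blue tray (lower-right panel, about (744,537), (724,555), (740,558)). The slide is open and the gate is over. One hold call to let things settle, then hand in.

Call:
jog_arm([
  {"travel": [0, 0, 0], "spin": 0},
  {"travel": [0, 0, 0], "spin": 0},
  {"travel": [0, 0, 0], "spin": 0},
  {"travel": [0, 0, 0], "spin": 0},
  {"travel": [0, 0, 0], "spin": 0},
  {"travel": [0, 0, 0], "spin": 0},
  {"travel": [0, 0, 0], "spin": 0},
  {"travel": [0, 0, 0], "spin": 0},
  {"travel": [0, 0, 0], "spin": 0},
  {"travel": [0, 0, 0], "spin": 0},
])

```text
time_s: 9.72
tool_pos: [528.3, -186.9, 248.7]
tcp_rot: [-0.0, 0.119, 0.993, -0.0]
wrist_force: [0.0, 0.8, 0.3]
grip_width: 0.7
grasp_force: 0.0
```

```bash
python3 -c "
from cell import env
print(env.close_job())"
```

```text
the job is handed in; nothing more can be done
None
```

The gate is fully over to the right, the red stop slide is pushed open to its end, and all three balls rolled into the blue tray; I handed the job in at about 9.7 s of the 38 s limit, with no verdict returned.

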